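# Clear, unlatch and hold open the cover of a block heater

## Robot

A 6-joint arm with a two-finger parallel gripper is mounted at the origin on the work surface. World frame = base frame: x ahead of the robot, y to its left, z up, the work surface at z = 0. Lengths are in m, angles in degrees, forces in N, time in s.
With the tool pointing down it reaches from about 0.325 to 0.9 m from the base axis. Payload 3.5 kg.
Tool frame: the origin (TCP) lies on the mounting face of the last link; the fingertips stand 173 mm ahead of it and the grasp point (between the pads) lies 155 mm ahead of it; z points along the fingers, y is the line along which they close (so a half turn about z gives the same grasp; the last joint's range is limited). The gripper opens to 85 mm and grips with 20 to 120 N. Pads are 22 mm wide; open, the fingers measure 114 mm over their backs; the gripper's body (76 mm by 85 mm) begins 54 mm behind the grasp point. The pads swing forward as they close: fully open they stand 13 mm farther back than shut.
Start: joints at [57.559, 15.837, -1.513, 72.651, 0, 84.076], TCP at [0.279, 0.559, 0.405] pointing down, gripper open.
Joint ranges: [-178.77, 178.77], [-48.84, 107.48], [-61.69, 71.31], [-111.58, 123.2], [-90, 87.43], [-180, 180]. Speed limits (degrees/s): [147.25, 147.25, 180, 180, 180, 180].

## Interface

Orientations are given as [roll, pitch, yaw] about the fixed x, y, z axes, in that order (R = Rz(yaw) Ry(pitch) Rx(roll)).
In Python, from rig import sense, cams, finish_job gives the robot as it stands.
- The arm moves only by the tool drive_tool, never from a script. Its argument "plan" is a list that holds one entry, the list of rows, each a list of 7 numbers: the shift along the tool's x, y, z in units of 25 mm (1.0 is 25 mm), then the turn, a rotation vector about the tool's x, y, z in rad, then the finger opening in mm, from 0 to 85.4. In form: [[[dx, dy, dz, rx, ry, rz, fingers], ...]]. A call has 1 to 12 rows; each row shifts and turns the commanded pose from where the row before left it, along the tool's axes as they then stand; what a row does not reach is not made up. A row lasts 1/12 s, in which the tool goes at most 41.7 mm and 7.16 degrees, less where a joint would pass 70% of its speed; a pose out of reach is approached as far as the arm can. A call is refused whole if a number of a shift passes 1 or a number of a turn 0.125, either way. A call with a gripper value outside its range is refused whole. The fingers move at their own pace and stop on an object; "grip_force" is the grip in N (left out, the last holds). Time passes only in rows, so rows that do not move let the fingers close. It gives the time, the measured TCP pose, the force, the opening and the grip force at its end, in the units of the state.
- sense(): the state, without advancing time (a new reading comes with each control period).
- cams.read_camera(name): name is "scene" or "side" or "wrist"; returns a dict with "image" (420x560x3 uint8, red, green, blue), "z_map" (420x560 float32, m along the optical axis (not along the pixel's ray), 0 where there is no reading), "camera_matrix" (3x3 intrinsics, pixels), "xyz" and "orientation" of the camera in the world. Camera axes: x right, y down, z forward; pixel columns grow to the right and rows downward; lengths in m; the calibration is good to about 2 mm. A picture is of the moment at which its call begins.
- finish_job(): hands the job in; it is judged then, once.
The state is a dict: "t": time; "q": joint angles; "qvel": joint speeds; "joint_torque": joint torques, N m; "ee_pos": TCP position; "tcp_rot": TCP orientation; "ft_force": force on the tool from outside, world axes, zero at the start; "ft_torque": the same for the moment, N m; "gripper_width": opening from 0.0 (shut) to 1.0 (fully open); "grasp_force": force on a finger pad.
Only numpy, scipy, OpenCV 4.12 (cv2) and the standard library are available. Lean on these libraries where they do the work, as an engineer would, in place of code of your own. Each camera call takes 0.05 s, during which the arm holds its last target. There are 200 camera calls.

## Task

Two closed tube cases lie on the cover of the block heater: stack both, one by one, squarely and flush onto the single case standing on the bench. Then tug the cover up by its front bar before you touch the release knob, to feel whether it is caught; if it is, slide the knob fully towards the front, then lift the cover by the bar to about 55 degrees and finish while still holding it there, since it falls shut by itself. Leave the flask, the wash bottle and the tube rack alone, and do not shove the bottom case about.

Things in the scene. Friction and masses are not known exactly. Their poses are not given: they have to be found in the camera images.
- heater: Fixed white dry-block heater, housing 200 (x, front to back) x 310 (y) x 100 high; origin under its centre, its front faces its own -x. Its grey cover (175 deep x 240 wide x 20 thick, top at z = 120 mm, centred at y = +35 mm) covers its left part (+y); the bare deck on its right part (y from -155 to -85 mm, top at z = 100 mm) carries the black release knob.
- cover (a joint): Angle of the heater's cover, rad: 0 closed, grows as the front edge rises, stop at 1.25. It weighs 0.5 kg and falls shut from any angle when let go (about 2 N to lift at the bar). An inner hook, not visible from outside, catches it in about half of the starts: then it has some 12 mm of play at the bar (rises to 0.05 to 0.07 rad) and stops dead; if not caught it simply rises.
- cover_bar (a point): Middle of the steel front bar of the cover: a round bar, 12 mm thick, 120 mm long along the heater's y, its axis 47 mm in front of the cover's front edge, 113 mm above the bench when closed, joined to the cover at its two ends. 215 mm from the hinge line. It moves with the cover. The bar may turn between the fingers while the cover swings.
- cover_hinge (a point): Point on the hinge line of the cover (which runs along the heater's y) at the cover's back edge, in the middle of its width, 100 mm above the bench; fixed to the heater. The cover swings up and back about it.
- release (a joint): Travel of the release knob, m: 0 at its start, 0.02 fully slid towards the heater's front (its -x). Needs about 3 to 5 N, stays where it is left. Sliding it fully always frees the cover (the last 8 mm do nothing more); the knob's position does not show whether the cover is caught.
- release_knob (a point): Centre of the top face of the black release knob, a block 16 (x) x 24 (y) x 24 high on the heater's deck; top 25.5 mm above the deck, 35 mm beside the cover's right edge. Its axes are the heater's.
- case_base: Closed tube case, 100 (x) x 60 (y) x 45 high, about 0.18 kg, white with a dark seam below its lid, standing alone on the bench, loose; origin at the centre of its underside. The foot of the column.
- case_left: Closed tube case of the same kind (100 x 60 x 45), on the heater's cover, towards its left (+y) side; origin at the centre of its underside.
- case_right: Closed tube case of the same kind (100 x 60 x 45), on the heater's cover, towards its right (-y) side; origin at the centre of its underside.
- flask: Bystander: conical glass flask, 82 wide at the foot, 140 high, origin at the centre of its underside.
- wash_bottle: Bystander: white bottle, 60 in diameter, 160 high, origin at the centre of its underside.
- tube_rack: Bystander: white rack with capped tubes, 80 x 160 x 70 high, origin at the centre of its underside.
Not all that is in view belongs to the job. Leave any turquoise look-alike of the case_left alone.

How it is judged (in metres and radians):
On the way, in this order (a step that is already met when the one before it is completed fails the run):
1. one of the two cases rests squarely on the bottom case and is let go (((z of case_left in the frame of case_base between 0.039 and 0.051 m and horizontal distance between case_left and case_base below 0.012 m and angle between the x axis of case_left and the x axis of case_base, either way round below 0.12 rad and angle between case_left's own z axis and vertical below 0.06 rad and contact force between the fingers and case_left below 0.05 N) or (z of case_right in the frame of case_base between 0.039 and 0.051 m and horizontal distance between case_right and case_base below 0.012 m and angle between the x axis of case_right and the x axis of case_base, either way round below 0.12 rad and angle between case_right's own z axis and vertical below 0.06 rad and contact force between the fingers and case_right below 0.05 N))), for 0.2 s.
2. the other rests squarely on top of it: a column of three, let go (((z of case_left in the frame of case_base between 0.039 and 0.051 m and horizontal distance between each of case_left, case_right and case_base below 0.012 m and angle between the x axis of each of case_left, case_right and the x axis of case_base, either way round below 0.12 rad and angle between each of case_left, case_right's own z axis and vertical below 0.06 rad and z of case_right in the frame of case_base between 0.084 and 0.096 m) or (z of case_right in the frame of case_base between 0.039 and 0.051 m and horizontal distance between each of case_right, case_left and case_base below 0.012 m and angle between the x axis of each of case_right, case_left and the x axis of case_base, either way round below 0.12 rad and angle between each of case_right, case_left's own z axis and vertical below 0.06 rad and z of case_left in the frame of case_base between 0.084 and 0.096 m)) and contact force between the fingers and case_left below 0.05 N and contact force between the fingers and case_right below 0.05 N), for 0.2 s.
3. the cover is tugged by hand (raised above 0.02 rad) while the release knob is still at its start (value of joint cover above 0.02 rad and value of joint release below 0.004 m and contact force between the fingers and heater above 0.3 N), for 0.1 s.
At the end, for the whole second after the job is handed in: Fingers still hold the cover: 0.8 to 1.15 rad (46 to 66 deg), still, contact force over 0.5 N. The three cases stand untouched and at rest as a column: upper two within 12 mm and 0.12 rad of the bottom one, upright within 0.06 rad, heights within 6 mm (all of step 2 and linear speed of each of case_left, case_right, case_base below 0.02 m/s and value of joint cover between 0.8 and 1.15 rad and velocity of joint cover between -0.05 and 0.05 rad/s and contact force between the fingers and heater above 0.5 N); the arm keeps its last pose, push and grip.
It fails at once if the flask is disturbed (moved more than 25 mm) (distance of flask from where it was at the start of the episode above 0.025 m).
It fails at once if the wash bottle is disturbed (moved more than 25 mm) (distance of wash_bottle from where it was at the start of the episode above 0.025 m).
It fails at once if the tube rack is disturbed (moved more than 25 mm) (distance of tube_rack from where it was at the start of the episode above 0.025 m).
It fails at once if the bottom case is shoved more than 30 mm (distance of case_base from where it was at the start of the episode above 0.03 m).
It also fails if it takes over 72 s, if anything falls off the work surface, if the arm or the gripper's body presses on something with over 40 N, if the wrist force passes 120 N, or if a joint passes its speed limit or range.

## Working session

There is one attempt and no reset: what is moved stays moved. The work goes in short steps, Python scripts to look and compute and a tool call to move; the robot and the scene stay as the last step left them, time stands still between calls to the robot, and variables do not carry over. Pictures are saved under pics/ and viewed, at most 10 in all, crops included, and the job is handed in when it is done.

Besides the shell and the picture viewer there is one more tool, called after "Request:" by a JSON object that holds its "fn" and its "kwargs", one argument or row to a line. drive_tool: Moves the arm, as the interface text tells. Its arguments: {"type":"object","properties":{"plan":{"type":"array"},"grip_force":{"type":"number"}},"required":["plan"]}

```bash
mkdir -p pics; ls; python3 - <<'E'
from rig import sense,cams
import cv2,numpy as np
s=sense();print(s)
for n in ["scene","side","wrist"]:
    c=cams.read_camera(n);np.savez(f"{n}0.npz",**c)
    print(n,c["camera_matrix"].tolist(),c["xyz"],c["orientation"])
    cv2.imwrite(f"pics/{n}0.png",c["image"][...,::-1])
E
```

```text
pics
{'t': 0.0, 'q': array([ 5.75599189e+01,  1.58775984e+01, -1.59735370e+00,  7.26505834e+01,
        4.29492106e-04,  8.40785666e+01]), 'qvel': array([-0.04614899, -0.02765508,  0.02273627,  0.00967847, -0.07624354,
        0.02680636]), 'joint_torque': array([-5.66499548e-04, -4.45510089e+01,  2.95200813e+01,  1.63356256e-02,
       -1.96452233e-04, -4.45809448e-06]), 'ee_pos': array([0.27882222, 0.55891876, 0.40357045]), 'tcp_rot': array([-1.79875179e+02, -1.33780076e-02,  1.53481337e+02]), 'ft_force': array([ 0.49834534, -0.62552307,  0.15772997]), 'ft_torque': array([-0.04870798, -0.07236   ,  0.04358918]), 'grasp_force': 0.0, 'gripper_width': 0.9997474082362922}
scene [[479.7421063008858, 0.0, 280.75675212969645], [0.0, 479.7421063008858, 209.37363695347665], [0.0, 0.0, 1.0]] [ 1.52878616 -0.44158128  0.91340626] [-128.68903365   -1.23020418   64.09863508]
side [[499.0053861257633, 0.0, 282.06950909160173], [0.0, 499.0053861257633, 210.2709948509673], [0.0, 0.0, 1.0]] [0.46858832 1.35106146 0.91314206] [-121.29924704    0.32222933 -173.55321992]
wrist [[304.4801941059917, 0.0, 283.03176636527957], [0.0, 304.4801941059917, 212.15333507724472], [0.0, 0.0, 1.0]] [0.20993636 0.59463673 0.3731543 ] [1.62604548e+02 7.15235500e-02 6.34507837e+01]
```

View pics/scene0.png

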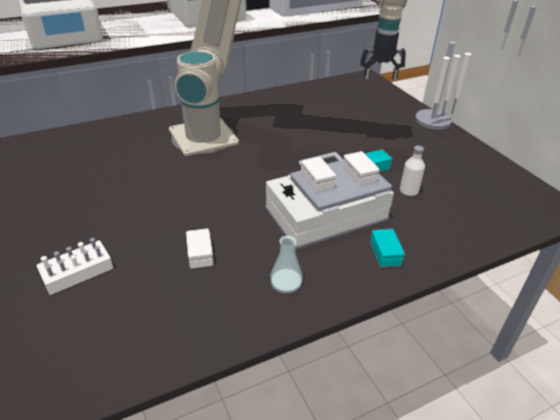

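View pics/side0.png

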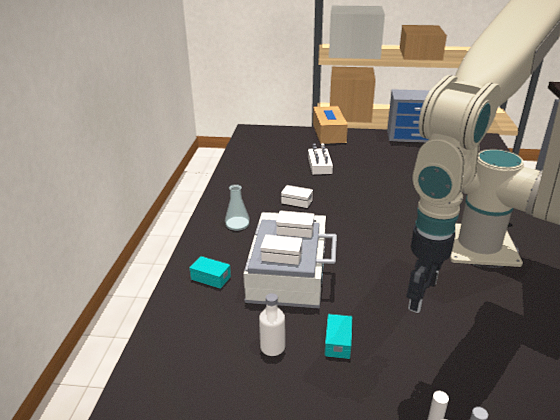

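The scene view shows the bottom case at (199,247), case_right at (319,173) and case_left at (362,168). In the side view they are at (296,196), (295,223) and (281,248). The turquoise look-alikes at scene (378,160) and (387,247) are to be left alone. The white pair on the grey cover fits the description.

```bash
cat > h.py <<'E'
import numpy as np,cv2
from scipy.spatial.transform import Rotation as R
def cloud(c):
    K=c["camera_matrix"];z=c["z_map"];v,u=np.indices(z.shape)
    p=np.stack([(u-K[0,2])/K[0,0]*z,(v-K[1,2])/K[1,1]*z,z],-1)
    return p@R.from_euler('xyz',c["orientation"],degrees=True).as_matrix().T+c["xyz"]
def ray(c,px,h):
    "pixels (n,2) onto plane z=h"
    K=c["camera_matrix"];px=np.atleast_2d(px).astype(float)
    d=np.c_[(px-K[:2,2])/[K[0,0],K[1,1]],np.ones(len(px))]@R.from_euler('xyz',c["orientation"],degrees=True).as_matrix().T
    return c["xyz"]+d*((h-c["xyz"][2])/d[:,2])[:,None]
def tri(c1,p1,c2,p2):
    a=[(c["xyz"],(ray(c,p,0)[0]-c["xyz"])) for c,p in((c1,p1),(c2,p2))]
    A=np.zeros((3,3));b=np.zeros(3)
    for o,d in a:
        d=d/np.linalg.norm(d);M=np.eye(3)-np.outer(d,d);A+=M;b+=M@o
    return np.linalg.solve(A,b)
def faces(c,zlo,zhi,amin=25,bright=True,P=None):
    P=cloud(c) if P is None else P
    hsv=cv2.cvtColor(c["image"],cv2.COLOR_RGB2HSV)
    m=(P[...,2]>zlo)&(P[...,2]<zhi)&(c["z_map"]>0)&(hsv[...,1]<60)
    if bright: m&=hsv[...,2]>150
    n,L,st,ce=cv2.connectedComponentsWithStats(m.astype(np.uint8))
    out=[]
    for i in range(1,n):
        if st[i,4]<amin: continue
        q=P[L==i]; (x,y),(w,h),a=cv2.minAreaRect((q[:,:2]*1000).astype(np.float32))
        if w<h: w,h,a=h,w,a+90
        out.append((ce[i].round(0),st[i,4],np.round([x,y,w,h,(a+90)%180-90],1),np.round(np.median(q[:,2])*1000,1)))
    return out
E
python3 - <<'E'
from h import *
for n in ["scene","side","wrist"]:
    c=dict(np.load(f"{n}0.npz"))
    for lo,hi in((.035,.055),(.155,.175),(.09,.108)):
        for f in faces(c,lo,hi):
            if f[2][0]>200 and abs(f[2][1])<900: print(n,lo,f)
    for f in faces(c,.112,.128,100,False): print(n,"cover",f)
E
```

```text
scene 0.035 (array([410., 183.]), np.int32(95), array([609.9, 478.6,  54.3,  24.7,  46.6]), np.float64(45.6))
scene 0.035 (array([326., 222.]), np.int32(643), array([659.9, 143.1, 358.8, 163.6,  57.5]), np.float64(45.4))
scene 0.035 (array([198., 244.]), np.int32(636), array([ 596.6, -211.8,  104.8,   59.8,  -13.7]), np.float64(44.9))
scene 0.035 (array([ 72., 263.]), np.int32(1197), array([ 528.3, -518.8,  160.5,   86.1,  -79.4]), np.float64(40.2))
scene 0.035 (array([285., 276.]), np.int32(215), array([801.9, -54.1,  70.3,  30.8,  60.2]), np.float64(44.2))
scene 0.155 (array([449.,  87.]), np.int32(31), array([296.5, 874.2,  21.7,  17.7,  64.8]), np.float64(166.2))
scene 0.155 (array([438.,  89.]), np.int32(30), array([295.2, 824.2,  21.5,  11.4,  58.7]), np.float64(165.7))
scene 0.155 (array([418., 148.]), np.int32(26), array([592.7, 495.2,  20.9,  20.2,  56.2]), np.float64(160.0))
scene 0.155 (array([361., 164.]), np.int32(483), array([594.7, 283.7, 103.7,  62.3,  -4. ]), np.float64(164.9))
scene 0.155 (array([318., 169.]), np.int32(509), array([570. , 157.6, 104. ,  61.6,  -4. ]
[... 2647 characters left out ...]
.8))
side cover (array([254.,  37.]), np.int32(282), array([ 1.1016e+03, -2.3006e+03,  8.7320e+02,  8.5800e+01, -2.0000e-01]), np.float64(120.2))
side cover (array([486., 220.]), np.int32(218), array([ 13.5,  36.9, 129.9,  61. , -19.3]), np.float64(120.0))
side cover (array([290., 251.]), np.int32(2064), array([564.5, 227.3, 250. , 225.9,  90. ]), np.float64(117.9))
side cover (array([272., 313.]), np.int32(132), array([593.4, 504. ,  39.2,  31.1,   4.7]), np.float64(118.0))
wrist 0.035 (array([558.,  19.]), np.int32(26), array([248.1, 872.3,  10.7,   3. , -12.8]), np.float64(35.9))
wrist 0.035 (array([532.,  81.]), np.int32(100), array([289.3, 829.5,   7.9,   4.9, -21.6]), np.float64(48.1))
```

View pics/wrist0.png

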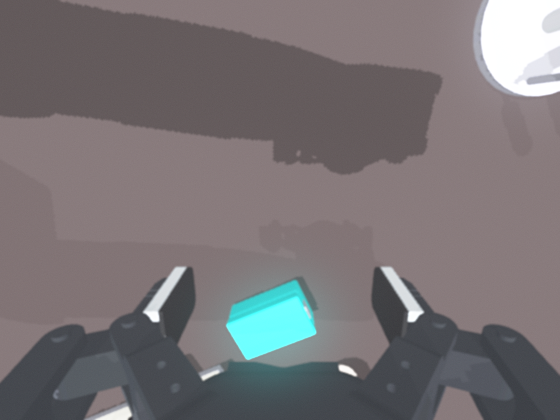

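The wrist view shows only a turquoise look-alike at (270,320) and the fingers. I'll move above case_right and measure from the wrist.

```bash
cat > go.py <<'E'
import sys,numpy as np
from rig import sense
def go(x,y,z,yaw):
    s=sense();p=s["ee_pos"];r=s["tcp_rot"]
    d=(yaw-r[2]+180)%360-180;a=np.radians(yaw);D=np.array([x,y,z])-p
    u=np.array([D[0]*np.cos(a)+D[1]*np.sin(a),D[0]*np.sin(a)-D[1]*np.cos(a),-D[2]])/.025
    print("turn rz total rad",round(-np.radians(d),3),"then shift units",u.round(2),"t",round(s["t"],2),"pos",p.round(4),"rot",r.round(2),"w",round(s["gripper_width"],3),"F",s["ft_force"].round(1))
if __name__=="__main__": go(*map(float,sys.argv[1:]))
E
python3 go.py .57 .158 .404 176
```

```text
turn rz total rad -0.393 then shift units [-1.274e+01 -1.519e+01 -1.000e-02] t 0.15 pos [0.2789 0.559  0.4038] rot [-1.7990e+02 -1.0000e-02  1.5349e+02] w 0.998 F [-0.2 -0.1 -0.3]
```

Request:
{"fn": "drive_tool", "kwargs": {
  "plan": [
    [[0, 0, 0, 0, 0, -0.1, 85], [0, 0, 0, 0, 0, -0.1, 85], [0, 0, 0, 0, 0, -0.1, 85], [0, 0, 0, 0, 0, -0.093, 85], [-0.8, -0.95, 0, 0, 0, 0, 85], [-0.8, -0.95, 0, 0, 0, 0, 85], [-0.8, -0.95, 0, 0, 0, 0, 85], [-0.8, -0.95, 0, 0, 0, 0, 85], [-0.8, -0.95, 0, 0, 0, 0, 85], [-0.8, -0.95, 0, 0, 0, 0, 85], [-0.8, -0.95, 0, 0, 0, 0, 85], [-0.8, -0.95, 0, 0, 0, 0, 85]]
  ],
  "grip_force": 40
}}

```text
t: 1.15
ee_pos: [0.4259, 0.3571, 0.4044]
tcp_rot: [-180.0, -0.0, 176.0]
ft_force: [0.5, 0.4, 0.2]
gripper_width: 0.993
grasp_force: 0.0
```

Request:
{"fn": "drive_tool", "kwargs": {
  "plan": [
    [[-0.8, -0.95, 0, 0, 0, 0, 85], [-0.8, -0.95, 0, 0, 0, 0, 85], [-0.8, -0.95, 0, 0, 0, 0, 85], [-0.8, -0.95, 0, 0, 0, 0, 85], [-0.8, -0.95, 0, 0, 0, 0, 85], [-0.8, -0.95, 0, 0, 0, 0, 85], [-0.8, -0.95, 0, 0, 0, 0, 85], [-0.8, -0.95, 0, 0, 0, 0, 85], [0, 0, 0, 0, 0, 0, 85], [0, 0, 0, 0, 0, 0, 85]]
  ]
}}

```text
t: 1.98
ee_pos: [0.5724, 0.1565, 0.4041]
tcp_rot: [180.0, -0.1, 175.8]
ft_force: [-0.3, 0.4, -0.0]
gripper_width: 0.996
grasp_force: 0.0
```

```bash
python3 go.py .57 .158 .298 176; python3 - <<'E'
from h import *
from rig import cams
c=cams.read_camera("wrist");np.savez("wrist1.npz",**c)
cv2.imwrite("pics/wrist1.png",c["image"][...,::-1]);print(c["xyz"],c["orientation"])
for f in faces(c,.158,.172,200): print(f)
for f in faces(c,.114,.126,200,False): print("cover",f)
for f in faces(c,.108,.124,60,False): print("c2",f)
E
```

```text
turn rz total rad -0.003 then shift units [0.1  0.05 4.25] t 1.98 pos [0.5724 0.1565 0.4041] rot [ 1.8000e+02 -6.0000e-02  1.7583e+02] w 0.996 F [-0.3  0.4 -0. ]
[0.49567086 0.16372188 0.37373238] [ 1.62634798e+02 -3.71059261e-02  8.58045084e+01]
(array([286., 216.]), np.int32(10592), array([568.9, 161. , 101.6,  59.8,  -3.1]), np.float64(165.4))
(array([460., 237.]), np.int32(9742), array([594.2, 287.9,  99.3,  60.6,  -4.2]), np.float64(165.5))
cover (array([355., 176.]), np.int32(30635), array([563.9, 225.9, 239.4, 225.4,  89.7]), np.float64(120.2))
cover (array([184., 209.]), np.int32(471), array([566. ,  71.8,  24.4,  16.4,  90. ]), np.float64(125.1))
cover (array([116., 397.]), np.int32(255), array([773.8, -34. ,  34.3,  17.2,  54.5]), np.float64(121.4))
c2 (array([355., 175.]), np.int32(30707), array([563.9, 225.9, 239.4, 225.4,  89.7]), np.float64(120.2))
c2 (array([190., 203.]), np.int32(204), array([560.9,  75.1,  26.8,  12.5,  56.2]), np.float64(116.3))
c2 (array([115., 394.]), np.int32(224), array([769. , -37.4,  30.5,  10.3,  78.4]), np.float64(118.9))
c2 (array([110., 415.]), np.int32(81), array([793. , -48.4,  19.6,   5.3,  55.2]), np.float64(121.7))
```

View pics/wrist1.png

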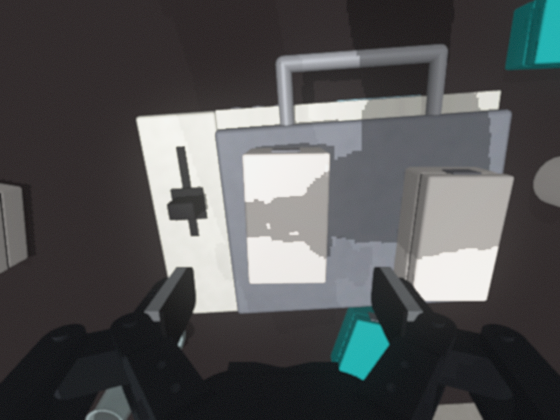

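The wrist view shows case_right at (286,216), case_left at (460,237), the knob at (187,203) and the bar at (365,57). The white boxes at (286,216) and (460,237) are on the cover, and the turquoise ones at (535,40) and (360,340) are off it. I'll confirm with an enlarged crop.

```bash
python3 go.py .569 .161 .298 176.8; python3 - <<'E'
import cv2
i=cv2.imread("pics/wrist1.png")[40:320,210:530];cv2.imwrite("pics/crop1.png",cv2.resize(i,None,fx=2,fy=2,interpolation=3))
E
```

```text
turn rz total rad -0.015 then shift units [0.12 0.14 4.25] t 2.03 pos [0.5717 0.1574 0.4042] rot [ 1.7999e+02 -8.0000e-02  1.7593e+02] w 0.996 F [-0.8  1.2 -0.2]
```

View pics/crop1.png

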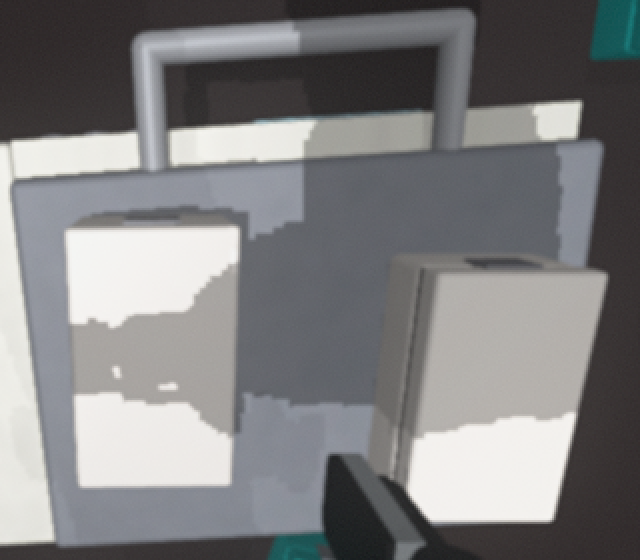

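The crop confirms two white seamed cases on the grey cover: case_right on the left of the picture, case_left on the right. Descending on case_right.

Request:
{"fn": "drive_tool", "kwargs": {
  "plan": [
    [[0.12, 0.14, 0, 0, 0, -0.015, 85], [0, 0, 0.6, 0, 0, 0, 85], [0, 0, 0.6, 0, 0, 0, 85], [0, 0, 0.6, 0, 0, 0, 85], [0, 0, 0.5, 0, 0, 0, 85], [0, 0, 0, 0, 0, 0, 85], [0, 0, 0, 0, 0, 0, 85]]
  ]
}}

```text
t: 2.62
ee_pos: [0.568, 0.1624, 0.3465]
tcp_rot: [-180.0, -0.1, 177.0]
ft_force: [0.4, 1.0, 0.8]
gripper_width: 0.996
grasp_force: 0.0
```

```bash
python3 go.py .569 .161 .298 176.9
```

```text
turn rz total rad 0.001 then shift units [-0.04 -0.05  1.94] t 2.62 pos [0.568  0.1624 0.3465] rot [-1.7998e+02 -1.2000e-01  1.7695e+02] w 0.996 F [0.4 1.  0.8]
```

Request:
{"fn": "drive_tool", "kwargs": {
  "plan": [
    [[-0.04, -0.04, 0.5, 0, 0, 0, 85], [0, 0, 0.5, 0, 0, 0, 85], [0, 0, 0.5, 0, 0, 0, 85], [0, 0, 0.45, 0, 0, 0, 85], [0, 0, 0, 0, 0, 0, 70], [0, 0, 0, 0, 0, 0, 55], [0, 0, 0, 0, 0, 0, 50], [0, 0, 0, 0, 0, 0, 50], [0, 0, 0, 0, 0, 0, 50], [0, 0, 0, 0, 0, 0, 50]]
  ],
  "grip_force": 35
}}

```text
t: 3.45
ee_pos: [0.5701, 0.1605, 0.2987]
tcp_rot: [180.0, 0.0, 176.9]
ft_force: [0.2, -0.5, -1.5]
gripper_width: 0.697
grasp_force: 41.3
```

Request:
{"fn": "drive_tool", "kwargs": {
  "plan": [
    [[0, 0, -0.4, 0, 0, 0, 50], [0, 0, -0.7, 0, 0, 0, 50], [0, 0, -0.8, 0, 0, 0, 50], [0, 0, -0.8, 0, 0, 0, 50], [0, 0, -0.8, 0, 0, 0, 50], [0, 0, -0.5, 0, 0, 0, 50], [0, 0, 0, 0, 0, 0.06, 50], [0, 0, 0, 0, 0, 0.06, 50], [0, 0, 0, 0, 0, 0.067, 50]]
  ]
}}

```text
t: 4.2
ee_pos: [0.57, 0.1605, 0.3995]
tcp_rot: [180.0, 0.1, 166.0]
ft_force: [-0.0, 0.0, -1.4]
gripper_width: 0.699
grasp_force: 41.3
```

Request:
{"fn": "drive_tool", "kwargs": {
  "plan": [
    [[-0.2, -0.5, 0, 0, 0, 0, 50], [-0.3, -0.8, 0, 0, 0, 0, 50], [-0.3, -0.8, 0, 0, 0, 0, 50], [-0.3, -0.8, 0, 0, 0, 0, 50], [-0.3, -0.9, 0, 0, 0, 0, 50], [-0.3, -0.9, 0, 0, 0, 0, 50], [-0.3, -0.9, 0, 0, 0, 0, 50], [-0.3, -0.9, 0, 0, 0, 0, 50], [-0.3, -0.8, 0, 0, 0, 0, 50], [-0.3, -0.8, 0, 0, 0, 0, 50], [-0.3, -0.6, 0, 0, 0, 0, 50], [0, 0, 0, 0, 0, 0, 50]]
  ]
}}

```text
t: 5.2
ee_pos: [0.596, -0.0733, 0.3986]
tcp_rot: [-179.9, 0.1, 166.0]
ft_force: [0.1, 0.3, -2.2]
gripper_width: 0.699
grasp_force: 41.3
```

Request:
{"fn": "drive_tool", "kwargs": {
  "plan": [
    [[0, 0, 0, 0, 0, 0, 50], [0, 0, 0, 0, 0, 0, 50]]
  ]
}}

```text
t: 5.37
ee_pos: [0.5953, -0.07, 0.3984]
tcp_rot: [180.0, -0.0, 166.2]
ft_force: [-0.1, -0.5, -2.4]
gripper_width: 0.695
grasp_force: 41.3
```

```bash
python3 - <<'E'
from h import *
from rig import cams,sense
s=sense();print(s["ee_pos"],s["tcp_rot"],s["gripper_width"],s["ft_force"])
for n in ["wrist","scene","side"]:
    c=cams.read_camera(n);np.savez(n+"2.npz",**c)
    cv2.imwrite(f"pics/{n}2.png",c["image"][...,::-1])
    for lo,hi in((.038,.052),(.2,.3)):
        for f in faces(c,lo,hi,200): 
            if f[2][0]>300 and abs(f[2][1])<400 : print(n,f)
E
```

```text
[ 0.59527104 -0.06995577  0.39844082] [ 1.79982979e+02 -3.65835204e-02  1.66160255e+02] 0.6953717642493242 [-0.0784928  -0.53502906 -2.43584812]
wrist (array([162., 217.]), np.int32(4500), array([ 595.1, -207.9,   99.8,   60. ,  -14.1]), np.float64(45.4))
wrist (array([283., 277.]), np.int32(25441), array([582.2, -68.6,  75.8,  65.4, -14. ]), np.float64(266.1))
scene (array([335., 224.]), np.int32(389), array([683.3, 181.5, 313.7,  59.9,  79.2]), np.float64(44.8))
scene (array([198., 243.]), np.int32(612), array([ 597.1, -211.9,  103.8,   59.8,  -13.6]), np.float64(45.1))
scene (array([247., 168.]), np.int32(809), array([601. , -67.2, 100.7,  67.4, -18.3]), np.float64(264.8))
side (array([297., 192.]), np.int32(246), array([ 596.1, -207. ,  100.5,   67.8,  -17.4]), np.float64(42.2))
side (array([282., 292.]), np.int32(298), array([ 5.884e+02,  3.446e+02,  1.972e+02,  1.100e+01, -3.000e-01]), np.float64(45.1))
side (array([294., 158.]), np.int32(462), array([596.9, -61. , 102.8,  72.6, -13.1]), np.float64(252.9))
```

View pics/wrist2.png

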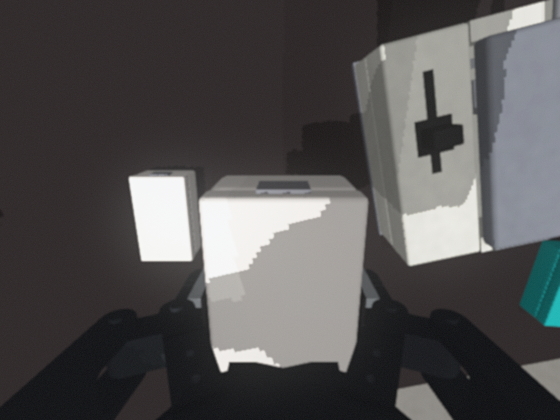

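The wrist view shows the held case at (283,277), its front top edge at row ~197, and the base case at (162,217). Next I'll check how the case sits in the grip.

```bash
python3 - <<'E'
from h import *
c=dict(np.load("wrist2.npz"));P=cloud(c)
a=np.radians(-13.8);X=np.array([np.cos(a),np.sin(a)]);Y=np.array([-X[1],X[0]])
m=(P[...,2]>.2)&(P[...,2]<.28)&(c["image"].min(-1)>130)
m[:,:200]=0;m[:,370:]=0
q=P[m];l=(q[:,:2]-[.59527,-.06996])
t=l[q[:,2]>.262]
print("front",np.percentile(t@X,[.2,1,3])*1000,"y",np.percentile(t@Y,[1,50,99])*1000,"z",np.percentile(q[:,2],[.5,50,99]))
print(np.median((t@X)),(ray(c,[[284,197],[204,198],[364,198]],.2645)[:,:2]-[.59527,-.06996])@np.c_[X,Y]*1000)
E
python3 go.py .596 -.208 .398 166.0
```

```text
front [-50.67679321 -50.31425044 -49.44149176] y [-27.05963154   1.4878408   30.06628367] z [0.24968799 0.26612172 0.26740931]
-0.02049044383086454 [[-50.49899946   1.93039267]
 [-50.18026087 -26.14101573]
 [-50.09345029  30.01645914]]
turn rz total rad 0.004 then shift units [-1.37 -5.38  0.02] t 5.52 pos [ 0.5953 -0.0691  0.3985] rot [ 1.7999e+02 -2.0000e-02  1.6622e+02] w 0.694 F [-0.1  0.  -2.5]
```

Request:
{"fn": "drive_tool", "kwargs": {
  "plan": [
    [[-0.19, -0.75, 0, 0, 0, 0, 50], [-0.19, -0.78, 0, 0, 0, 0, 50], [-0.19, -0.78, 0, 0, 0, 0, 50], [-0.19, -0.78, 0, 0, 0, 0, 50], [-0.19, -0.78, 0, 0, 0, 0, 50], [-0.19, -0.78, 0, 0, 0, 0, 50], [-0.2, -0.78, 0, 0, 0, 0, 50], [0, 0, 0, 0, 0, 0, 50], [0, 0, 0.6, 0, 0, 0, 50], [0, 0, 0.8, 0, 0, 0, 50], [0, 0, 0.8, 0, 0, 0, 50], [0, 0, 0.8, 0, 0, 0, 50]]
  ]
}}

```text
t: 6.52
ee_pos: [0.5957, -0.2086, 0.323]
tcp_rot: [180.0, 0.0, 166.2]
ft_force: [-0.0, -0.9, -1.6]
gripper_width: 0.698
grasp_force: 41.4
```

Request:
{"fn": "drive_tool", "kwargs": {
  "plan": [
    [[0, 0, 0.8, 0, 0, 0, 50], [0, 0, 0.8, 0, 0, 0, 50], [0, 0, 0.8, 0, 0, 0, 50], [0, 0, 0.6, 0, 0, 0, 50], [0, 0, 0.3, 0, 0, 0, 50], [0, 0, 0, 0, 0, 0, 50], [0, 0, 0, 0, 0, 0, 50], [0, 0, 0, 0, 0, 0, 50]]
  ]
}}

```text
t: 7.18
ee_pos: [0.5963, -0.2096, 0.2423]
tcp_rot: [-180.0, 0.1, 166.2]
ft_force: [0.0, -0.1, -2.0]
gripper_width: 0.697
grasp_force: 41.3
```

```bash
python3 go.py .5955 -.209 .222 166.0
```

```text
turn rz total rad 0.003 then shift units [0.04 0.02 0.81] t 7.18 pos [ 0.5963 -0.2096  0.2423] rot [-1.7998e+02  1.3000e-01  1.6618e+02] w 0.697 F [ 0.  -0.1 -2. ]
```

```bash
python3 - <<'E'
from h import *
from rig import cams
for n in ["scene","side"]:
    c=cams.read_camera(n)
    P=cloud(c);a=np.radians(-13.9);X=np.array([np.cos(a),np.sin(a)]);Y=np.array([-X[1],X[0]])
    hsv=cv2.cvtColor(c["image"],cv2.COLOR_RGB2HSV)
    for lo,hi in((.0,.045),(.066,.108)):
        m=(P[...,2]>lo)&(P[...,2]<hi)&(hsv[...,2]>110)&(hsv[...,1]<60)&(np.hypot(P[...,0]-.596,P[...,1]+.21)<.08)
        q=P[m];l=q[:,:2]-[.5963,-.2096]
        print(n,lo,m.sum(),"X",np.percentile(l@X,[1,99])*1000,"Y",np.percentile(l@Y,[1,99])*1000,"z",np.percentile(q[:,2],[1,99]))
E
```

```text
scene 0.0 368 X [-40.15170217  52.69609551] Y [-34.58722466  32.30522358] z [0.00047265 0.04495722]
scene 0.066 384 X [-26.6042097   53.02299298] Y [-35.392251    34.39801442] z [0.06755387 0.10793377]
side 0.0 426 X [-51.82005623  47.99405001] Y [-25.61247656  36.87621971] z [0.00071111 0.04472335]
side 0.066 351 X [-50.84713796  50.22436769] Y [-28.69665354  41.66224734] z [0.06728629 0.10786439]
```

Request:
{"fn": "drive_tool", "kwargs": {
  "plan": [
    [[0.02, 0.02, 0.3, 0, 0, 0, 50], [0, 0, 0.2, 0, 0, 0, 50], [0, 0, 0.15, 0, 0, 0, 50], [0, 0, 0.1, 0, 0, 0, 50], [0, 0, 0.04, 0, 0, 0, 50], [0, 0, 0, 0, 0, 0, 50], [0, 0, 0, 0, 0, 0, 50]]
  ]
}}

```text
t: 7.87
ee_pos: [0.595, -0.2089, 0.2226]
tcp_rot: [-180.0, -0.0, 166.1]
ft_force: [-3.5, 1.4, 8.8]
gripper_width: 0.7
grasp_force: 42.4
```

Request:
{"fn": "drive_tool", "kwargs": {
  "plan": [
    [[0, 0, -0.02, 0, 0, 0, 62], [0, 0, 0, 0, 0, 0, 68], [0, 0, 0, 0, 0, 0, 76], [0, 0, 0, 0, 0, 0, 85], [0, 0, 0, 0, 0, 0, 85], [0, 0, 0, 0, 0, 0, 85], [0, 0, -0.4, 0, 0, 0, 85], [0, 0, -0.8, 0, 0, 0, 85], [0, 0, -0.8, 0, 0, 0, 85], [0, 0, -0.9, 0, 0, 0, 85], [0, 0, -1, 0, 0, 0, 85], [0, 0, -1, 0, 0, 0, 85]]
  ]
}}

```text
t: 8.87
ee_pos: [0.595, -0.2089, 0.3458]
tcp_rot: [180.0, -0.0, 166.1]
ft_force: [0.6, -0.5, 0.0]
gripper_width: 0.997
grasp_force: 0.0
```

Request:
{"fn": "drive_tool", "kwargs": {
  "plan": [
    [[0, 0, -1, 0, 0, 0, 85], [0, 0, -1, 0, 0, 0, 85], [0, 0, -0.3, 0, 0, 0, 85], [0, 0, 0, 0, 0, 0, 85], [0, 0, 0, 0, 0, 0, 85]]
  ]
}}

```text
t: 9.28
ee_pos: [0.5951, -0.209, 0.4017]
tcp_rot: [-180.0, 0.0, 166.1]
ft_force: [0.5, 0.5, -1.1]
gripper_width: 0.996
grasp_force: 0.0
```

```bash
python3 - <<'E'
from h import *
from rig import cams
for n in ["wrist","scene"]:
    c=cams.read_camera(n)
    for lo,hi in((.015,.045),(.08,.1)):
        for f in faces(c,lo,hi,150): 
            if abs(f[2][0]-596)<80 and abs(f[2][1]+210)<80 : print(n,f)
c=cams.read_camera("scene");i=c["image"][200:290,150:250,::-1]
E
python3 go.py .594 .286 .404 175.8
```

```text
wrist (array([284., 196.]), np.int32(6385), array([ 594.4, -206.6,  101.5,   60. ,  -13.8]), np.float64(90.4))
scene (array([200., 259.]), np.int32(190), array([ 642.7, -223.4,   59. ,    9.3,   75.1]), np.float64(30.4))
scene (array([197., 231.]), np.int32(649), array([ 595.9, -210. ,  104. ,   60. ,  -14.1]), np.float64(90.0))
turn rz total rad -0.168 then shift units [ 1.47 19.73 -0.18] t 9.43 pos [ 0.5946 -0.2087  0.3994] rot [179.95  -0.23 166.15] w 0.993 F [ 0.3 -0.  -0.7]
```

Request:
{"fn": "drive_tool", "kwargs": {
  "plan": [
    [[0, 0.3, 0, 0, 0, -0.084, 85], [0, 0.5, 0, 0, 0, -0.084, 85], [0.08, 1, 0, 0, 0, 0, 85], [0.08, 1, 0, 0, 0, 0, 85], [0.08, 1, 0, 0, 0, 0, 85], [0.08, 1, 0, 0, 0, 0, 85], [0.08, 1, 0, 0, 0, 0, 85], [0.08, 1, 0, 0, 0, 0, 85], [0.08, 1, 0, 0, 0, 0, 85], [0.08, 1, 0, 0, 0, 0, 85], [0.08, 1, 0, 0, 0, 0, 85], [0.08, 1, 0, 0, 0, 0, 85]]
  ]
}}

```text
t: 10.43
ee_pos: [0.5968, 0.0626, 0.3997]
tcp_rot: [-180.0, -0.2, 175.8]
ft_force: [-0.3, -0.2, -0.1]
gripper_width: 0.992
grasp_force: 0.0
```

Request:
{"fn": "drive_tool", "kwargs": {
  "plan": [
    [[0.08, 1, 0, 0, 0, 0, 85], [0.08, 1, 0, 0, 0, 0, 85], [0.08, 1, 0, 0, 0, 0, 85], [0.08, 1, 0, 0, 0, 0, 85], [0.08, 1, 0, 0, 0, 0, 85], [0.08, 1, 0, 0, 0, 0, 85], [0.08, 1, 0, 0, 0, 0, 85], [0.08, 0.9, 0, 0, 0, 0, 85], [0, 0.6, 0, 0, 0, 0, 85], [0, 0.3, 0, 0, 0, 0, 85], [0, 0, 0, 0, 0, 0, 85], [0, 0, 0, 0, 0, 0, 85]]
  ]
}}

```text
t: 11.43
ee_pos: [0.5977, 0.2816, 0.4009]
tcp_rot: [-179.9, -0.1, 175.8]
ft_force: [0.7, -0.1, -0.4]
gripper_width: 0.993
grasp_force: 0.0
```

```bash
python3 - <<'E'
from h import *
from rig import cams
c=cams.read_camera("wrist");np.savez("wrist3.npz",**c)
for f in faces(c,.158,.172,200): print(f)
E
python3 go.py .594 .287 .298 175.8
```

```text
(array([289., 217.]), np.int32(10986), array([593. , 288. , 100.9,  60. ,  -3.8]), np.float64(165.4))
turn rz total rad -0.001 then shift units [0.17 0.22 4.13] t 11.48 pos [0.5978 0.2811 0.4012] rot [-1.7994e+02 -5.0000e-02  1.7573e+02] w 0.994 F [-0.4 -0.1 -0.1]
```

Request:
{"fn": "drive_tool", "kwargs": {
  "plan": [
    [[0.18, 0.2, 0.5, 0, 0, -0.006, 85], [0, 0, 0.6, 0, 0, 0, 85], [0, 0, 0.6, 0, 0, 0, 85], [0, 0, 0.6, 0, 0, 0, 85], [0, 0, 0.6, 0, 0, 0, 85], [0, 0, 0.6, 0, 0, 0, 85], [0, 0, 0.4, 0, 0, 0, 85], [0, 0, 0.2, 0, 0, 0, 85], [0, 0, 0, 0, 0, 0, 85], [0, 0, 0, 0, 0, 0, 85]]
  ]
}}

```text
t: 12.32
ee_pos: [0.5938, 0.2868, 0.2996]
tcp_rot: [180.0, 0.0, 176.1]
ft_force: [1.1, 0.5, -0.1]
gripper_width: 0.995
grasp_force: 0.0
```

```bash
python3 go.py .5935 .2865 .2985 176.1
```

```text
turn rz total rad -0.0 then shift units [ 0.01 -0.01  0.04] t 12.32 pos [0.5938 0.2868 0.2996] rot [1.8000e+02 2.0000e-02 1.7608e+02] w 0.995 F [ 1.1  0.5 -0.1]
```

Request:
{"fn": "drive_tool", "kwargs": {
  "plan": [
    [[0, 0, 0.04, 0, 0, 0, 70], [0, 0, 0, 0, 0, 0, 55], [0, 0, 0, 0, 0, 0, 50], [0, 0, 0, 0, 0, 0, 50], [0, 0, 0, 0, 0, 0, 50], [0, 0, 0, 0, 0, 0, 50], [0, 0, -0.4, 0, 0, 0, 50], [0, 0, -0.8, 0, 0, 0, 50], [0, 0, -0.8, 0, 0, 0, 50], [0, 0, -0.8, 0, 0, 0, 50], [0, 0, -0.8, 0, 0, 0, 50], [0, 0, -0.4, 0, 0, 0, 50]]
  ],
  "grip_force": 35
}}

```text
t: 13.32
ee_pos: [0.5939, 0.2876, 0.4008]
tcp_rot: [179.9, 0.1, 176.1]
ft_force: [0.4, 0.4, -1.3]
gripper_width: 0.698
grasp_force: 38.1
```

Request:
{"fn": "drive_tool", "kwargs": {
  "plan": [
    [[0, 0, 0, 0, 0, 0.06, 50], [0, 0, 0, 0, 0, 0.06, 50], [0, 0, 0, 0, 0, 0.053, 50], [-0.1, -0.5, 0, 0, 0, 0, 50], [-0.23, -0.9, 0, 0, 0, 0, 50], [-0.23, -0.9, 0, 0, 0, 0, 50], [-0.23, -0.9, 0, 0, 0, 0, 50], [-0.23, -0.9, 0, 0, 0, 0, 50], [-0.23, -0.9, 0, 0, 0, 0, 50], [-0.23, -0.9, 0, 0, 0, 0, 50], [-0.23, -0.9, 0, 0, 0, 0, 50], [-0.23, -0.9, 0, 0, 0, 0, 50]]
  ]
}}

```text
t: 14.32
ee_pos: [0.5941, 0.087, 0.3975]
tcp_rot: [-180.0, -0.1, 166.3]
ft_force: [-0.6, -1.2, -0.8]
gripper_width: 0.698
grasp_force: 38.2
```

Request:
{"fn": "drive_tool", "kwargs": {
  "plan": [
    [[-0.23, -0.9, 0, 0, 0, 0, 50], [-0.23, -0.9, 0, 0, 0, 0, 50], [-0.23, -0.9, 0, 0, 0, 0, 50], [-0.23, -0.9, 0, 0, 0, 0, 50], [-0.23, -0.9, 0, 0, 0, 0, 50], [-0.23, -0.9, 0, 0, 0, 0, 50], [-0.23, -0.9, 0, 0, 0, 0, 50], [-0.23, -0.9, 0, 0, 0, 0, 50], [-0.23, -0.9, 0, 0, 0, 0, 50], [-0.23, -0.9, 0, 0, 0, 0, 50], [-0.23, -0.9, 0, 0, 0, 0, 50], [-0.1, -0.6, 0, 0, 0, 0, 50]]
  ]
}}

```text
t: 15.32
ee_pos: [0.5954, -0.1842, 0.3975]
tcp_rot: [-180.0, -0.1, 166.2]
ft_force: [0.4, 0.5, -1.2]
gripper_width: 0.696
grasp_force: 38.2
```

Request:
{"fn": "drive_tool", "kwargs": {
  "plan": [
    [[0, -0.1, 0, 0, 0, 0, 50], [0, 0, 0, 0, 0, 0, 50], [0, 0, 0, 0, 0, 0, 50]]
  ]
}}

```text
t: 15.57
ee_pos: [0.595, -0.1839, 0.3979]
tcp_rot: [180.0, -0.1, 166.2]
ft_force: [0.1, 0.2, -1.7]
gripper_width: 0.695
grasp_force: 38.3
```

```bash
python3 - <<'E'
from h import *
from rig import cams,sense
s=sense();c=cams.read_camera("wrist");P=cloud(c)
a=np.radians(s["tcp_rot"][2]-180);X=np.array([np.cos(a),np.sin(a)]);Y=np.array([-X[1],X[0]])
zt=s["ee_pos"][2]-.132
m=(np.abs(P[...,2]-zt)<.004)&(c["image"].min(-1)>110);m[:,:190]=0;m[:,380:]=0
t=P[m][:,:2]-s["ee_pos"][:2]
print("front",np.percentile(t@X,[.2,1,3])*1000,"y",np.percentile(t@Y,[1,99])*1000,np.median(P[m][:,2])-s["ee_pos"][2])
E
python3 go.py .5955 -.2104 .285 166.1
```

```text
front [-50.96357665 -50.54053611 -49.56202334] y [-27.15987227  30.68429381] -0.13407713873682103
turn rz total rad 0.003 then shift units [-0.27 -1.04  4.52] t 15.62 pos [ 0.5952 -0.1835  0.398 ] rot [ 1.7996e+02 -5.0000e-02  1.6626e+02] w 0.695 F [ 0.2  0.5 -1.3]
```

Request:
{"fn": "drive_tool", "kwargs": {
  "plan": [
    [[-0.13, -0.52, 0, 0, 0, 0, 50], [-0.14, -0.52, 0, 0, 0, 0, 50], [0, 0, 0, 0, 0, 0, 50], [0, 0, 0.5, 0, 0, 0, 50], [0, 0, 0.8, 0, 0, 0, 50], [0, 0, 0.8, 0, 0, 0, 50], [0, 0, 0.8, 0, 0, 0, 50], [0, 0, 0.8, 0, 0, 0, 50], [0, 0, 0.6, 0, 0, 0, 50], [0, 0, 0.3, 0, 0, 0, 50], [0, 0, 0, 0, 0, 0, 50], [0, 0, 0, 0, 0, 0, 50]]
  ]
}}

```text
t: 16.62
ee_pos: [0.5957, -0.211, 0.2828]
tcp_rot: [180.0, -0.1, 166.2]
ft_force: [0.1, -0.3, -0.9]
gripper_width: 0.695
grasp_force: 38.3
```

```bash
python3 go.py .5955 -.2104 .2675 166.1
```

```text
turn rz total rad 0.002 then shift units [0.01 0.02 0.61] t 16.62 pos [ 0.5957 -0.211   0.2828] rot [ 1.7998e+02 -6.0000e-02  1.6621e+02] w 0.695 F [ 0.1 -0.3 -0.9]
```

Request:
{"fn": "drive_tool", "kwargs": {
  "plan": [
    [[0, 0.02, 0.25, 0, 0, 0, 50], [0, 0, 0.15, 0, 0, 0, 50], [0, 0, 0.1, 0, 0, 0, 50], [0, 0, 0.06, 0, 0, 0, 50], [0, 0, 0, 0, 0, 0, 50], [0, 0, 0, 0, 0, 0, 50]]
  ]
}}

```text
t: 17.12
ee_pos: [0.5961, -0.2107, 0.2695]
tcp_rot: [-180.0, 0.0, 166.2]
ft_force: [-0.3, -0.2, -1.1]
gripper_width: 0.701
grasp_force: 38.4
```

Request:
{"fn": "drive_tool", "kwargs": {
  "plan": [
    [[0, 0, 0.04, 0, 0, 0, 50], [0, 0, 0.04, 0, 0, 0, 50], [0, 0, 0, 0, 0, 0, 50], [0, 0, 0, 0, 0, 0, 50]]
  ]
}}

```text
t: 17.45
ee_pos: [0.596, -0.2107, 0.2695]
tcp_rot: [-180.0, 0.1, 166.2]
ft_force: [-3.8, 1.7, 9.4]
gripper_width: 0.697
grasp_force: 39.5
```

Seated. Now release and rise.

Request:
{"fn": "drive_tool", "kwargs": {
  "plan": [
    [[0, 0, -0.03, 0, 0, 0, 62], [0, 0, 0, 0, 0, 0, 68], [0, 0, 0, 0, 0, 0, 76], [0, 0, 0, 0, 0, 0, 85], [0, 0, 0, 0, 0, 0, 85], [0, 0, 0, 0, 0, 0, 85], [0, 0, -0.4, 0, 0, 0, 85], [0, 0, -0.8, 0, 0, 0, 85], [0, 0, -0.9, 0, 0, 0, 85], [0, 0, -1, 0, 0, 0, 85], [0, 0, -1, 0, 0, 0, 85], [0, 0, -1, 0, 0, 0, 85]]
  ]
}}

```text
t: 18.45
ee_pos: [0.5958, -0.2106, 0.3974]
tcp_rot: [-180.0, 0.0, 166.2]
ft_force: [-0.0, -0.1, -0.5]
gripper_width: 0.992
grasp_force: 0.0
```

Request:
{"fn": "drive_tool", "kwargs": {
  "plan": [
    [[0, 0, -0.6, 0, 0, 0, 85], [0, 0, 0, 0, 0, 0, 85], [0, 0, 0, 0, 0, 0, 85]]
  ]
}}

```text
t: 18.7
ee_pos: [0.5962, -0.2108, 0.4121]
tcp_rot: [-180.0, 0.2, 166.2]
ft_force: [-0.2, -0.2, -0.0]
gripper_width: 0.991
grasp_force: 0.0
```

```bash
python3 - <<'E'
from h import *
from rig import cams
for n in ["wrist","scene"]:
    c=cams.read_camera(n);np.savez(n+"4.npz",**c)
    cv2.imwrite(f"pics/{n}4.png",c["image"][...,::-1])
    for f in faces(c,.125,.145,150): 
        if abs(f[2][0]-596)<80 and abs(f[2][1]+210)<80 : print(n,f)
i=cv2.imread("pics/scene4.png")[120:300,150:420];cv2.imwrite("pics/crop4.png",cv2.resize(i,None,fx=2.8,fy=2.8))
# bar from earlier wrist1/wrist3: grey pixels in front of the cover
for k in "13":
    c=dict(np.load(f"wrist{k}.npz"));P=cloud(c)
    m=(P[...,2]>.100)&(P[...,2]<.13)&(P[...,0]<.474)&(P[...,0]>.42)&(P[...,1]>.1)&(P[...,1]<.35)
    q=P[m]; print(k,m.sum(),"x",np.percentile(q[:,0],[1,5,50,95]),"y",np.percentile(q[:,1],[1,50,99]),"z",np.percentile(q[:,2],[50,99]))
    for ys in(.18,.22,.26):
        r=q[np.abs(q[:,1]-ys)<.01]; 
        if len(r):print(ys,np.percentile(r[:,0],[1,50,99]).round(4),np.percentile(r[:,2],[50,98]).round(4))
c=dict(np.load("wrist1.npz"));P=cloud(c)
m=(P[...,2]>.121)&(P[...,2]<.13)&(P[...,1]<.1)&(P[...,1]>.04);q=P[m]
print("knob",np.percentile(q,[1,50,99],0))
E
```

```text
wrist (array([283., 205.]), np.int32(7955), array([ 595.3, -208.7,  101.5,   59.7,  -13.9]), np.float64(135.4))
scene (array([195., 218.]), np.int32(657), array([ 596.8, -211.7,  104.1,   59.6,  -14. ]), np.float64(135.0))
1 3391 x [0.45156653 0.45246353 0.45888918 0.47022744] y [0.16205164 0.22690436 0.29038273] z [0.11830752 0.12060283]
0.18 [0.4513 0.4583 0.473 ] [0.1181 0.1205]
0.22 [0.4516 0.4579 0.4632] [0.1183 0.1203]
0.26 [0.4519 0.4582 0.4633] [0.1184 0.1204]
3 3744 x [0.45177341 0.45271693 0.4593136  0.47013777] y [0.16387976 0.22777012 0.29190036] z [0.11821112 0.12049622]
0.18 [0.4515 0.4595 0.4733] [0.1178 0.1201]
0.22 [0.4516 0.4584 0.4631] [0.1182 0.1205]
0.26 [0.4521 0.4587 0.4634] [0.1183 0.1205]
knob [[0.5580489  0.06035307 0.12124827]
 [0.56527855 0.07224483 0.12558823]
 [0.5737511  0.08360308 0.12730201]]
```

View pics/crop4.png

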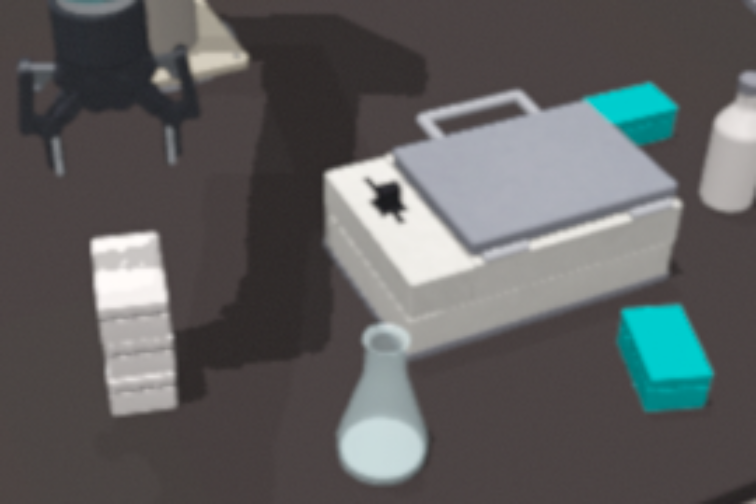

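The column of three stands square at crop (135,325). The closed cover's bar is at (475,115) and the knob at (388,195). Next: turn the tool 90° and go to the bar.

Request:
{"fn": "drive_tool", "kwargs": {
  "plan": [
    [[0, 0, 0, 0, 0, 0.12, 60], [0, 0, 0, 0, 0, 0.12, 60], [0, 0, 0, 0, 0, 0.12, 40], [0, 0, 0, 0, 0, 0.12, 40], [0, 0, 0, 0, 0, 0.12, 24], [0, 0, 0, 0, 0, 0.12, 24], [0, 0, 0, 0, 0, 0.12, 24], [0, 0, 0, 0, 0, 0.12, 24], [0, 0, 0, 0, 0, 0.12, 24], [0, 0, 0, 0, 0, 0.12, 24], [0, 0, 0, 0, 0, 0.13, 24]]
  ]
}}

```text
out of range
```

Request:
{"fn": "drive_tool", "kwargs": {
  "plan": [
    [[0, 0, 0, 0, 0, 0.12, 60], [0, 0, 0, 0, 0, 0.12, 60], [0, 0, 0, 0, 0, 0.12, 40], [0, 0, 0, 0, 0, 0.12, 40], [0, 0, 0, 0, 0, 0.12, 24], [0, 0, 0, 0, 0, 0.12, 24], [0, 0, 0, 0, 0, 0.12, 24], [0, 0, 0, 0, 0, 0.12, 24], [0, 0, 0, 0, 0, 0.12, 24], [0, 0, 0, 0, 0, 0.12, 24], [0, 0, 0, 0, 0, 0.12, 24], [0, 0, 0, 0, 0, 0.01, 24]]
  ]
}}

```text
t: 19.8
ee_pos: [0.5954, -0.2104, 0.4082]
tcp_rot: [-179.8, -0.1, 89.9]
ft_force: [-0.3, 0.1, 0.3]
gripper_width: 0.28
grasp_force: 0.0
```

```bash
python3 go.py .4565 .225 .330 89.7
```

```text
turn rz total rad 0.003 then shift units [17.39 -5.65  3.13] t 19.8 pos [ 0.5954 -0.2104  0.4082] rot [-1.7979e+02 -1.0000e-01  8.9860e+01] w 0.28 F [-0.3  0.1  0.3]
```

Request:
{"fn": "drive_tool", "kwargs": {
  "plan": [
    [[0.5, -0.17, 0, 0, 0, 0, 24], [0.96, -0.32, 0, 0, 0, 0, 24], [0.96, -0.32, 0, 0, 0, 0, 24], [0.96, -0.32, 0, 0, 0, 0, 24], [0.96, -0.32, 0, 0, 0, 0, 24], [0.96, -0.32, 0, 0, 0, 0, 24], [0.96, -0.32, 0, 0, 0, 0, 24], [0.96, -0.32, 0, 0, 0, 0, 24], [0.96, -0.32, 0, 0, 0, 0, 24], [0.96, -0.32, 0, 0, 0, 0, 24], [0.96, -0.32, 0, 0, 0, 0, 24], [0.96, -0.32, 0, 0, 0, 0, 24]]
  ]
}}

```text
t: 20.8
ee_pos: [0.5021, 0.0675, 0.4097]
tcp_rot: [-179.9, -0.0, 90.2]
ft_force: [0.2, 0.4, 0.0]
gripper_width: 0.282
grasp_force: 0.0
```

Request:
{"fn": "drive_tool", "kwargs": {
  "plan": [
    [[0.96, -0.32, 0, 0, 0, 0, 24], [0.96, -0.32, 0, 0, 0, 0, 24], [0.96, -0.32, 0, 0, 0, 0, 24], [0.96, -0.32, 0, 0, 0, 0, 24], [0.96, -0.32, 0, 0, 0, 0, 24], [0.96, -0.3, 0.3, 0, 0, 0, 24], [0.5, 0, 0.6, 0, 0, 0, 24], [0, 0, 0.6, 0, 0, 0, 24], [0, 0, 0.6, 0, 0, 0, 24], [0, 0, 0.5, 0, 0, 0, 24], [0, 0, 0.3, 0, 0, 0, 24], [0, 0, 0, 0, 0, 0, 24]]
  ]
}}

```text
t: 21.8
ee_pos: [0.4544, 0.2222, 0.3356]
tcp_rot: [-179.7, 0.1, 90.1]
ft_force: [-0.8, 0.4, 0.2]
gripper_width: 0.277
grasp_force: 0.0
```

```bash
python3 go.py .4565 .225 .273 89.7;python3 - <<'E'
from h import *
from rig import cams
c=cams.read_camera("wrist");cv2.imwrite("pics/wrist5.png",c["image"][...,::-1])
P=cloud(c);m=(P[...,2]>.100)&(P[...,2]<.13)&(P[...,0]<.474)&(P[...,0]>.42)&(P[...,1]>.1)&(P[...,1]<.35)
q=P[m];print(m.sum(),np.percentile(q[:,1],[1,99]))
for ys in(.18,.2,.22,.24,.26,.28):
    r=q[np.abs(q[:,1]-ys)<.006]
    if len(r):print(ys,len(r),np.percentile(r[:,0],[1,50,99]).round(4),np.percentile(r[:,2],[50,98]).round(4))
E
```

```text
turn rz total rad 0.007 then shift units [0.11 0.08 2.5 ] t 21.8 pos [0.4544 0.2222 0.3356] rot [-1.7972e+02  8.0000e-02  9.0120e+01] w 0.277 F [-0.8  0.4  0.2]
3865 [0.1646297  0.29189997]
0.18 229 [0.4515 0.4565 0.4622] [0.1184 0.1201]
0.2 262 [0.4515 0.457  0.4627] [0.1183 0.12  ]
0.22 290 [0.4515 0.4568 0.463 ] [0.1183 0.1202]
0.24 318 [0.4515 0.457  0.4626] [0.1185 0.12  ]
0.26 360 [0.4515 0.4572 0.463 ] [0.1183 0.1202]
0.28 552 [0.4515 0.4595 0.4737] [0.1183 0.1202]
```

View pics/wrist5.png

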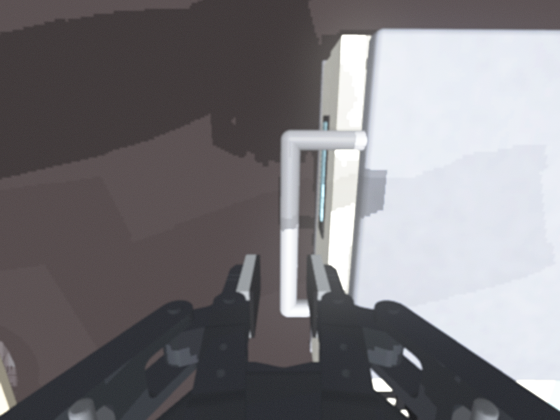

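The view shows the bar vertical at x≈290 (rows 135 to 310), with the fingers straddling it. Descend and close.

Request:
{"fn": "drive_tool", "kwargs": {
  "plan": [
    [[0.1, 0.1, 0, 0, 0, 0.005, 24], [0, 0, 0.5, 0, 0, 0, 24], [0, 0, 0.6, 0, 0, 0, 24], [0, 0, 0.5, 0, 0, 0, 24], [0, 0, 0.4, 0, 0, 0, 24], [0, 0, 0.25, 0, 0, 0, 24], [0, 0, 0.2, 0, 0, 0, 24], [0, 0, 0, 0, 0, 0, 24], [0, 0, 0, 0, 0, 0, 24]]
  ]
}}

```text
t: 22.6
ee_pos: [0.4589, 0.2249, 0.277]
tcp_rot: [180.0, -0.0, 89.7]
ft_force: [0.0, -0.3, 0.4]
gripper_width: 0.283
grasp_force: 0.0
```

```bash
python3 go.py .4568 .225 .273 89.8
```

```text
turn rz total rad -0.002 then shift units [ 0.   -0.08  0.16] t 22.6 pos [0.4589 0.2249 0.277 ] rot [ 1.7998e+02 -1.0000e-02  8.9710e+01] w 0.283 F [ 0.  -0.3  0.4]
```

Request:
{"fn": "drive_tool", "kwargs": {
  "plan": [
    [[0, -0.08, 0.1, 0, 0, 0, 24], [0, 0, 0.06, 0, 0, 0, 24], [0, 0, 0, 0, 0, 0, 14], [0, 0, 0, 0, 0, 0, 6], [0, 0, 0, 0, 0, 0, 6], [0, 0, 0, 0, 0, 0, 6], [0, 0, 0, 0, 0, 0, 6], [0, 0, 0, 0, 0, 0, 6]]
  ],
  "grip_force": 40
}}

```text
t: 23.27
ee_pos: [0.457, 0.2249, 0.2729]
tcp_rot: [179.9, 0.0, 89.7]
ft_force: [1.9, -0.4, -0.6]
gripper_width: 0.121
grasp_force: 39.0
```

Request:
{"fn": "drive_tool", "kwargs": {
  "plan": [
    [[0, 0, -0.1, 0, 0, 0, 6], [0, 0, -0.1, 0, 0, 0, 6], [0, 0, -0.1, 0, 0, 0, 6], [0, 0, -0.04, 0, 0, 0, 6], [0, 0, 0, 0, 0, 0, 6], [0, 0, 0, 0, 0, 0, 6], [0, 0, 0, 0, 0, 0, 6]]
  ]
}}

```text
t: 23.85
ee_pos: [0.4575, 0.2249, 0.2817]
tcp_rot: [179.9, 0.0, 89.7]
ft_force: [5.3, -0.1, -4.3]
gripper_width: 0.123
grasp_force: 39.0
```

```bash
python3 - <<'E'
from h import *
from rig import cams,sense
c=cams.read_camera("scene");P=cloud(c)
m=(P[...,0]>.48)&(P[...,0]<.66)&(P[...,1]>.12)&(P[...,1]<.32)&(P[...,2]>.108)&(P[...,2]<.2)
q=P[m];f=np.polyfit(q[:,0],q[:,2],1);print("cover slope rad",-f[0],sense()["ft_force"])
E
```

```text
cover slope rad 0.10713749509222337 [ 5.46498238 -0.67948998 -3.90351895]
```

Request:
{"fn": "drive_tool", "kwargs": {
  "plan": [
    [[0, 0, -0.08, 0, 0, 0, 6], [0, 0, -0.08, 0, 0, 0, 6], [0, 0, 0, 0, 0, 0, 6], [0, 0, 0, 0, 0, 0, 6]]
  ]
}}

```text
t: 24.23
ee_pos: [0.4577, 0.2249, 0.2858]
tcp_rot: [179.8, 0.0, 89.7]
ft_force: [6.4, 0.0, -4.3]
gripper_width: 0.121
grasp_force: 39.0
```

Request:
{"fn": "drive_tool", "kwargs": {
  "plan": [
    [[0, 0, -0.08, 0, 0, 0, 6], [0, 0, -0.08, 0, 0, 0, 6], [0, 0, 0, 0, 0, 0, 6], [0, 0, 0, 0, 0, 0, 6]]
  ]
}}

```text
t: 24.57
ee_pos: [0.4582, 0.2249, 0.2901]
tcp_rot: [179.7, 0.0, 89.7]
ft_force: [7.1, -0.6, -4.0]
gripper_width: 0.12
grasp_force: 39.4
```

Request:
{"fn": "drive_tool", "kwargs": {
  "plan": [
    [[0, 0.03, -0.1, 0, 0, 0, 6], [0, 0.03, -0.1, 0, 0, 0, 6], [0, 0.03, -0.1, 0, 0, 0, 6], [0, 0.03, -0.1, 0, 0, 0, 6], [0, 0, 0, 0, 0, 0, 6], [0, 0, 0, 0, 0, 0, 6]]
  ]
}}

```text
t: 25.07
ee_pos: [0.4601, 0.2249, 0.2995]
tcp_rot: [179.9, -0.0, 89.7]
ft_force: [5.6, -0.8, -3.8]
gripper_width: 0.121
grasp_force: 39.2
```

```bash
python3 - <<'E'
from h import *
from rig import cams
for n in("scene","side"):
    c=cams.read_camera(n);P=cloud(c)
    hsv=cv2.cvtColor(c["image"],cv2.COLOR_RGB2HSV)
    m=(P[...,0]>.51)&(P[...,0]<.65)&(P[...,1]>.13)&(P[...,1]<.31)&(P[...,2]>.115)&(P[...,2]<.175)
    q=P[m]
    b=[np.median(q[np.abs(q[:,0]-x)<.005,2]) for x in(.52,.64)]
    print(n,"slope",(b[0]-b[1])/.12,np.round(b,4))
E
```

```text
scene slope 0.12495715374780392 [0.1395 0.1245]
side slope 0.12610764442862327 [0.1374 0.1222]
```

The cover rose to 0.125 rad, past the 0.05 to 0.07 rad play, and the force stayed steady at 4 N. It isn't caught, so the knob can stay where it is. I'll lift along the arc.

Request:
{"fn": "drive_tool", "kwargs": {
  "plan": [
    [[0, 0.07, -0.35, 0, 0, 0, 6], [0, 0.09, -0.35, 0, 0, 0, 6], [0, 0.1, -0.34, 0, 0, 0, 6], [0, 0.12, -0.34, 0, 0, 0, 6], [0, 0.13, -0.33, 0, 0, 0, 6], [0, 0.15, -0.33, 0, 0, 0, 6], [0, 0.16, -0.32, 0, 0, 0, 6], [0, 0, 0, 0, 0, 0, 6]]
  ]
}}

```text
t: 25.83
ee_pos: [0.4803, 0.2247, 0.3592]
tcp_rot: [-180.0, -0.0, 89.7]
ft_force: [1.3, -0.1, -2.4]
gripper_width: 0.119
grasp_force: 39.0
```

```bash
cat > arc.py <<'E'
import numpy as np,sys
from rig import sense
s=sense();p=s["ee_pos"];b=np.array([.672-p[0],p[2]-.1595-.1])
print("r",np.hypot(*b),"cover deg",np.degrees(np.arctan2(b[1],b[0]))-3.5,s["ft_force"].round(1),s["t"])
E
python3 arc.py
```

```text
r 0.2161286284976563 cover deg 23.983657649413658 [ 1.3 -0.1 -2.4] 25.8333
```

Request:
{"fn": "drive_tool", "kwargs": {
  "plan": [
    [[0, 0.17, -0.32, 0, 0, 0, 6], [0, 0.19, -0.31, 0, 0, 0, 6], [0, 0.2, -0.3, 0, 0, 0, 6], [0, 0.21, -0.29, 0, 0, 0, 6], [0, 0.22, -0.28, 0, 0, 0, 6], [0, 0.23, -0.27, 0, 0, 0, 6], [0, 0.25, -0.26, 0, 0, 0, 6], [0, 0, 0, 0, 0, 0, 6]]
  ]
}}

```text
t: 26.5
ee_pos: [0.5165, 0.2245, 0.4113]
tcp_rot: [-179.8, -0.0, 89.7]
ft_force: [-7.8, -0.6, 3.8]
gripper_width: 0.122
grasp_force: 39.2
```

```bash
python3 arc.py
```

```text
r 0.21730983835026665 cover deg 40.812530692710105 [-7.8 -0.6  3.8] 26.5
```

Request:
{"fn": "drive_tool", "kwargs": {
  "plan": [
    [[0, 0.21, -0.28, 0, 0, 0, 6], [0, 0.23, -0.27, 0, 0, 0, 6], [0, 0.25, -0.25, 0, 0, 0, 6], [0, 0.27, -0.23, 0, 0, 0, 6], [0, 0.28, -0.21, 0, 0, 0, 6], [0, 0.28, -0.2, 0, 0, 0, 6], [0, 0, 0, 0, 0, 0, 6], [0, 0, 0, 0, 0, 0, 6], [0, 0, 0, 0, 0, 0, 6]]
  ]
}}

```text
t: 27.25
ee_pos: [0.555, 0.2243, 0.4455]
tcp_rot: [180.0, 0.0, 89.7]
ft_force: [-2.7, -1.0, 2.6]
gripper_width: 0.12
grasp_force: 39.6
```

```bash
python3 arc.py; python3 - <<'E'
from h import *
from rig import cams
for n in("scene","side"):
    c=cams.read_camera(n);P=cloud(c)
    cv2.imwrite(f"pics/{n}6.png",c["image"][...,::-1])
    for f in faces(c,.125,.145,150): 
        if abs(f[2][0]-596)<80 and abs(f[2][1]+210)<80 : print(n,f)
    m=(P[...,0]>.55)&(P[...,0]<.70)&(P[...,1]>.16)&(P[...,1]<.3)&(P[...,2]>.125)&(P[...,2]<.24)
    q=P[m]
    if len(q)>50:
        h,e=np.linalg.eigh(np.cov((q-q.mean(0)).T)); nrm=e[:,0]; print(n,len(q),"cover deg",np.degrees(np.arccos(abs(nrm[2]))),h)
a=cv2.imread("pics/side6.png")[100:400,180:480];b=cv2.imread("pics/scene6.png")[60:360,130:430]
cv2.imwrite("pics/c6.png",cv2.resize(np.hstack([a,b]),(800,400)))
E
```

```text
r 0.21970808757789387 cover deg 54.330137307425375 [-2.7 -1.   2.6] 27.25
scene (array([195., 218.]), np.int32(658), array([ 595.4, -211.5,  108.7,   59.7,  -13.7]), np.float64(135.0))
scene 2326 cover deg 53.5518567275083 [5.37567184e-06 1.63130264e-03 1.70038461e-03]
side 654 cover deg 51.43328543714936 [1.21299019e-05 1.63440806e-03 2.01328320e-03]
```

View pics/c6.png

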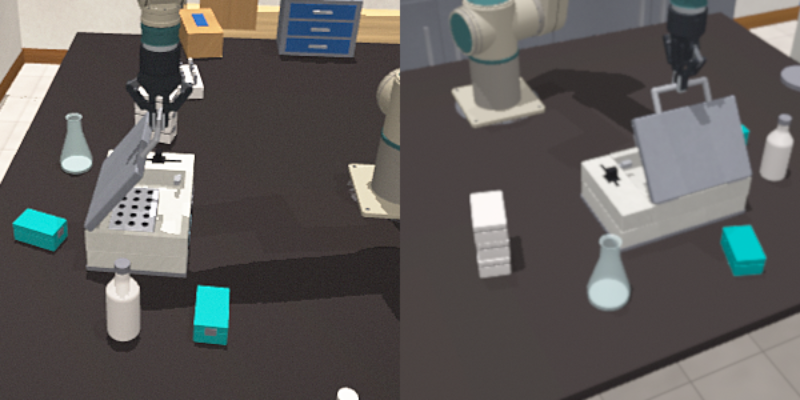

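The picture shows the cover held open at about 53° by the bar, in the left half at (160,120). The column of three stands untouched in the right half at (490,235). Let it settle, then hand in.

Request:
{"fn": "drive_tool", "kwargs": {
  "plan": [
    [[0, 0, 0, 0, 0, 0, 6], [0, 0, 0, 0, 0, 0, 6], [0, 0, 0, 0, 0, 0, 6], [0, 0, 0, 0, 0, 0, 6], [0, 0, 0, 0, 0, 0, 6], [0, 0, 0, 0, 0, 0, 6]]
  ]
}}

```text
t: 27.85
ee_pos: [0.5547, 0.2244, 0.4451]
tcp_rot: [-180.0, 0.0, 89.7]
ft_force: [-4.4, -1.6, 4.4]
gripper_width: 0.123
grasp_force: 39.8
```

```bash
python3 -c "
from rig import *
s=sense();print(s['ee_pos'],s['qvel'].round(2),s['ft_force'],s['grasp_force']);print(finish_job())"
```

```text
[0.55468082 0.22435152 0.4451312 ] [-0.02  0.02  0.14 -0.09  0.04  0.12] [-4.42006847 -1.58418986  4.4377608 ] 39.81546878814697
the job is handed in; nothing more can be done
None
```

I handed the job in after about 28 s, with no verdict returned: both cases are stacked squarely on the bottom one, the tug showed the cover was not caught so I left the knob alone, and the arm is holding the cover by its bar at about 53°.

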